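Take the size of a bearing bore with a telescoping gauge

ROBOT

A 6-joint arm with a two-finger parallel gripper is mounted at the origin on a cart in front of the work surface, level with it; the furniture and walls round the work are solid. World frame = base frame: x ahead of the robot, y to its left, z up, the work surface at z = 0. Lengths are in m, angles in degrees, forces in N, time in s.
With the tool pointing down it reaches from about 0.35 to 0.875 m from the base axis. Payload 4.2 kg.
Tool frame: the origin (TCP) lies on the centre line of the jaws, within the pads' length; the fingertips stand 19 mm ahead of it and the grasp point (between the pads) is the TCP; z points along the fingers, y is the line along which they close (so a half turn about z gives the same grasp; the last joint's range is limited). The gripper opens to 87 mm and grips with 3 to 60 N. Pads are 19 mm wide; open, the fingers measure 117 mm over their backs; the gripper's body (75 mm by 190 mm) begins 51 mm behind the grasp point.
Start: joints at [-48.552, 22.042, 0.453, 0, -68.411, -14.817], TCP at [0.28, -0.559, 0.242] pointing down, gripper open.
Joint ranges: [-179.83, 179.83], [-69.29, 118.12], [-61.27, 80.66], [-181.25, 117.63], [-171.15, -9.14], [-177.46, 177.46]. Speed limits (degrees/s): [159.86, 159.86, 180, 180, 180, 180].

INTERFACE

Orientations are given as a 3x3 rotation matrix whose columns are the frame's x, y, z axes.
In Python, from station import sense, capture, finish_job, search_frame, masks_of gives the robot as it stands.
- The arm moves only by the tool drive_tool, never from a script. Its argument "rows" is a list of rows, each a list of 7 numbers: the opening in per cent of the stroke, from 0 (shut) to 100 (fully open), then the shift along the world's x, y, z in mm, then the turn, a rotation vector about the world's x, y, z in rad. In form: [[fingers, dx, dy, dz, wx, wy, wz], ...]. A call has 1 to 5 rows; each row shifts and turns the commanded pose from where the row before left it; what a row does not reach is not made up. A row lasts 1/12 s, in which the tool goes at most 41.7 mm and 7.16 degrees, less where a joint would pass 70% of its speed; a pose out of reach is approached as far as the arm can. A call is refused whole if a number of a shift passes 41.7 or a number of a turn 0.125, either way. A call with a gripper value outside its range is refused whole. The fingers move at their own pace and stop on an object; the grip force is fixed at half the most. Time passes only in rows, so rows that do not move let the fingers close. It gives the time, the measured TCP pose, the force, the opening and the grip force at its end, in the units of the state.
- sense(): the state, without advancing time (a new reading comes with each control period).
- capture(name): name is "scene" or "side" or "wrist"; returns a dict with "frame" (480x640x3 uint8, red, green, blue), "z_map" (480x640 float32, m along the optical axis (not along the pixel's ray), 0 where there is no reading), "fx", "fy", "cx", "cy" (pixels), "distortion" ([k1, k2, p1, p2, k3] as OpenCV has them; the pictures are not rectified), "R" (3x3) and "t" (3): a world point X has camera coordinates R X + t; the wrist camera has in their place "T_tool_cam" (4x4, takes a point from camera to tool coordinates, whose origin is the TCP and whose axes are the flange's). Camera axes: x right, y down, z forward; pixel columns grow to the right and rows downward; lengths in m; the calibration is good to about 2 mm. A picture is of the moment at which its call begins: read the wrist's pose just before it.
- finish_job(): hands the job in; it is judged then, once.
Trained networks look in a picture, given as the dict that the camera call returned (one of the last four; its "shot" number tells which), for a name from the list of things; names that differ only in an ending like _2 or _b are one class to them, and where a whole thing is asked for, a point or a joint stands for the part that bears it (a point fixed in the world has none). Each returns a list of dicts, best first, with "p" (0 to 1); they miss things now and then, are a little off and sometimes report something else, mostly with a low value. They report only what shows in the picture. A call takes as long as a camera call. They do not tell look-alikes from the thing itself.
- search_frame(label, picture): "xy" ([column, row] in pixels, amid what is visible of it).
- masks_of(label, picture): "region" (480x640 bool, what is visible of it) and "xy" ([column, row] in pixels, amid what is visible of it).
The state is a dict: "time_s": time; "joints": joint angles; "joint_velocities": joint speeds; "effort": joint torques, N m; "tcp_pos": TCP position; "ee_rot": TCP orientation; "wrist_force": force on the tool from outside, world axes, zero at the start; "moment": the same for the moment, N m; "gripper_width": opening from 0.0 (shut) to 1.0 (fully open); "gripper_force": force on a finger pad.
Only numpy, scipy, OpenCV 4.12 (cv2) and the standard library are available. Lean on these libraries where they do the work, as an engineer would, in place of code of your own. Each camera call takes 0.05 s, during which the arm holds its last target. There are 200 camera calls.

TASK

Take the size of the bore in the cast bearing block with the telescoping gauge that stands in the wooden rest: squeeze its two wings to draw the feet in, seat it gently in the bore until its flange lies on the block, and let go so that the feet spring out to the bore wall. Push the cap on top down gently, with 13 to 18 N, until you feel it bite, so that the feet are locked. Then lift the gauge out by its stem, not by the wings, so that the feet keep the size, and set it back upright in the wooden rest without disturbing the other things.

Things in the scene. Friction and masses are not known exactly. Their poses are not given: they have to be found in the camera images.
- gauge: Steel telescoping gauge, 0.35 to 0.5 kg, standing upright. Origin: centre of the underside of its round flange (80 mm across, 8 mm thick); z up, y along the line on which feet and wings move. Below: a nose 48 mm across, 12 mm long, bevelled, and two feet reaching 25 mm below the origin. Above: two wings, a housing (26 mm in x, 36 in y, top at z = 28 mm), the stem and the cap.
- wing_l (a point): Middle of the outer face of the upright wing at +y, 36 mm above the gauge's origin. The wing is 22 mm wide in x, 6 mm thick in y, from z = 10 to 46 mm, and is one piece with its foot. A spring of 1 to 2 N pushes it outward; a grip of 20 N or more squeezes both home. Outer faces 64 mm apart fully out, 49 mm squeezed home. A grip on the wings after locking would overcome the lock.
- wing_r (a point): The same on the wing at -y.
- stem_grip (a point): On the axis of the round upright stem (22 mm diameter, z = 28 to 58 mm above the gauge's origin), 51 mm above the origin. Gripped along the gauge's x, the fingers pass between the wings.
- cap_top (a point): Centre of the top of the gauge's black cap (20 mm across, 8 mm thick), 79 mm above the gauge's origin while the cap is up.
- lock (a joint): How far the cap is pushed down (m): 0 up (feet free) to 0.0125. It stays where it is left. It moves against about 7 N of friction until the clamp bites, somewhere between 3 and 11 mm down (not the same each time); from there the force climbs steeply, about 16 N in each mm. Some 13 to 18 N on the cap locks the feet firmly.
- foot_l (a joint): Foot and wing at +y: 0 fully out, 0.0075 fully squeezed in (m).
- foot_r (a joint): Foot and wing at -y: 0 fully out, 0.0075 fully squeezed in (m).
- tip_l (a point): Tip of the +y foot, 20 mm below the gauge's origin.
- tip_r (a point): Tip of the -y foot. The two tips are 56 mm apart fully out, 41 mm squeezed in, 50 to 51 mm when they touch the bore's wall.
- bearing_block: Fixed dark cast block, 96x96x55 mm, with a vertical 50 mm bore right through and a bolt head (4 mm high) at each corner. Origin: centre of its underside, z up.
- bore_mouth (a point): Centre of the bore at the block's top face, 55 mm above the bench; z up.
- rest: Fixed wooden rest, 100x100x45 mm, with a vertical 61 mm hole right through. Origin: centre of its underside.
- rest_mouth (a point): Centre of the hole at the rest's top face, 45 mm above the bench; the gauge's flange lies on this face; z up.
- cap: The gauge's cap as a body (for forces on it); its origin coincides with the gauge's origin while the cap is up.
- tape_roll: Bystander: roll of tan tape lying flat, 77 mm across, 18 mm high. Origin: centre of its underside.
- nail_jar: Bystander: jar of tacks with a lid, 63 mm across, 76 mm high. Origin: centre of its underside.
- turned_bowl: Bystander: small wooden bowl, 69 mm across, 35 mm high. Origin: centre of its underside.
- pliers: Bystander: pliers lying flat, 185 mm long. Origin: centre of its underside.
- oak_block: Bystander: oak block 62x62x40 mm. Origin: centre of its underside.
- marker: Bystander: marker pen lying flat, 62 mm long, 13 mm thick. Origin: centre of its underside.
Mind the look-alikes: they are no part of the job. Several things have the shape of the gauge; the one meant has the colours described above.

How it is judged:
By the outcome, as a careful person would: the job done as asked, in the order asked, and still so for the second after the job is handed in, with the robot touching nothing.
It also fails if it takes over 56 s, if anything falls off the work surface, if the arm or the gripper's body presses on something with over 40 N, if the wrist force passes 120 N, or if a joint passes its speed limit or range.

## Working session

There is one attempt and no reset: what is moved stays moved. The work goes in short steps, Python scripts to look and compute and a tool call to move; the robot and the scene stay as the last step left them, time stands still between calls to the robot, and variables do not carry over. Pictures are saved under pics/ and viewed, at most 10 in all, crops included, and the job is handed in when it is done.

Besides the shell and the picture viewer there is one more tool, called after "Call:" by a JSON object that holds its "method" and its "body", one argument or row to a line. drive_tool: Moves the arm, as the interface text tells. Its arguments: {"type":"object","properties":{"rows":{"type":"array"}},"required":["rows"]}

```bash
ls; mkdir -p pics; cat > h.py <<'E'
import numpy as np,cv2
from station import *
def K(c): return np.array([[c['fx'],0,c['cx']],[0,c['fy'],c['cy']],[0,0,1.]])
def save(c,n,box=None,s=1):
    f=c['frame'][:,:,::-1]
    if box: f=f[box[1]:box[3],box[0]:box[2]]
    cv2.imwrite('pics/'+n,cv2.resize(f,None,fx=s,fy=s,interpolation=cv2.INTER_CUBIC))
def ext(c,st=None):
    if 'R' in c: return np.array(c['R']),np.array(c['t'])
    T=np.eye(4);T[:3,:3]=st['ee_rot'];T[:3,3]=st['tcp_pos']
    M=np.linalg.inv(T@np.array(c['T_tool_cam']));return M[:3,:3],M[:3,3]
def cloud(c,st=None):
    R,t=ext(c,st);v,u=np.mgrid[:480,:640]
    p=cv2.undistortPoints(np.stack([u,v],-1).reshape(-1,1,2).astype(float),K(c),np.array(c['distortion'])).reshape(480,640,2)
    z=c['z_map'];X=np.dstack([p[...,0]*z,p[...,1]*z,z])
    W=(X-t)@R; W[z==0]=np.nan
    return W
def proj(c,P,st=None):
    R,t=ext(c,st);return cv2.projectPoints(np.atleast_2d(P).astype(float),cv2.Rodrigues(R)[0],t,K(c),np.array(c['distortion']))[0].reshape(-1,2)
def ray(c,uv,st=None):
    R,t=ext(c,st);p=cv2.undistortPoints(np.array(uv,float).reshape(-1,1,2),K(c),np.array(c['distortion'])).reshape(2)
    return -R.T@t, R.T@np.r_[p,1]
def atz(c,uv,z,st=None):
    o,d=ray(c,uv,st);return o+d*(z-o[2])/d[2]
E
python3 - <<'E'
from h import *
st=sense();print(st['time_s'],st['ee_rot'],st['wrist_force'])
for n in ['scene','side']:
    c=capture(n);save(c,n+'0.png');W=cloud(c)
    for l in ['gauge','bearing_block','rest','cap_top','wing_l','nail_jar','oak_block','turned_bowl','tape_roll','pliers','marker']:
        for r in masks_of(l,c)[:3]:
            if r['p']<.3: continue
            w=W[r['region']];w=w[~np.isnan(w[:,0])]
            print(n,l,round(r['p'],2),np.round(r['xy']),np.round(np.percentile(w,[3,50,97],axis=0),3).tolist() if len(w) else None)
E
```

```text
pics
0.0 [[-8.93974229e-01 -4.48117222e-01 -1.01626123e-03]
 [-4.48118370e-01  8.93972239e-01  1.88750311e-03]
 [ 6.26866793e-05  2.14278446e-03 -9.99997702e-01]] [-0.37073896 -0.57903736 -0.40973194]
scene gauge 0.95 [360. 204.] [[0.502, -0.209, 0.045], [0.529, -0.178, 0.059], [0.562, -0.151, 0.119]]
scene gauge 0.63 [411. 233.] [[0.352, -0.227, 0.025], [0.381, -0.193, 0.038], [0.416, -0.164, 0.101]]
scene bearing_block 0.73 [281. 284.] [[0.488, 0.078, 0.003], [0.533, 0.127, 0.051], [0.588, 0.172, 0.058]]
scene rest 0.71 [353. 220.] [[0.476, -0.229, -0.002], [0.509, -0.156, 0.034], [0.595, -0.126, 0.047]]
scene rest 0.5 [349. 203.] [[0.544, -0.175, 0.055], [0.548, -0.16, 0.073], [0.557, -0.156, 0.091]]
scene cap_top 0.48 [412. 214.] [[0.377, -0.307, -0.003], [0.385, -0.199, 0.101], [0.429, -0.192, 0.105]]
scene cap_top 0.41 [432. 202.] [[0.368, -0.437, -0.005], [0.416, -0.37, 0.005], [0.457, -0.288, 0.011]]
scene wing_l 0.65 [346. 204.] [[0.544, -0.18, 0.055], [0.552, -0.162, 0.076], [0.562, -0.156, 0.091]]
scene wing_l 0.58 [368. 202.] [[0.508, -0.233, 0.044], [0.516, -0.206, 0.072
[... 1755 characters left out ...]
wing_l 0.6 [380. 218.] [[0.359, -0.228, 0.043], [0.364, -0.218, 0.057], [0.371, -0.209, 0.07]]
side nail_jar 0.76 [332. 193.] [[0.494, -0.457, 0.023], [0.521, -0.421, 0.056], [0.551, -0.408, 0.078]]
side oak_block 0.59 [326. 359.] [[0.422, 0.364, 0.003], [0.453, 0.413, 0.039], [0.484, 0.426, 0.042]]
side tape_roll 0.88 [260. 274.] [[0.627, 0.027, -0.0], [0.661, 0.074, 0.015], [0.694, 0.098, 0.02]]
side pliers 0.71 [311. 218.] [[0.545, -0.174, 0.057], [0.554, -0.164, 0.074], [0.564, -0.155, 0.09]]
side pliers 0.62 [360. 216.] [[0.37, -0.426, 0.001], [0.429, -0.344, 0.008], [0.461, -0.286, 0.012]]
side marker 0.44 [360. 269.] [[0.372, -0.003, 0.002], [0.399, 0.005, 0.01], [0.425, 0.01, 0.014]]
```

```bash
python3 - <<'E'
import cv2
a=cv2.imread('pics/scene0.png')[150:350,200:480];b=cv2.imread('pics/side0.png')[150:350,220:430]
cv2.imwrite('pics/crop0.png',cv2.resize(cv2.hconcat([a,b]),None,fx=1.63,fy=1.63,interpolation=cv2.INTER_CUBIC))
E
```

```text
(no output)
```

View pics/crop0.png

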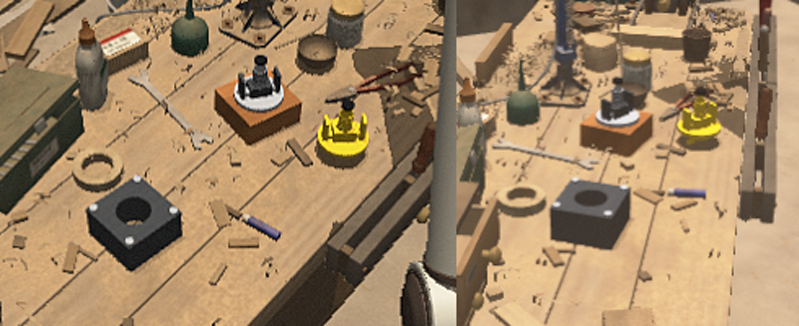

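The steel gauge with the black cap in the wooden rest (scene 360,204; side 319,217) is the one meant. The yellow one of the same shape on the bench (scene 411,233; side 371,225) is the look-alike. The block is at scene (281,284). I'll move over the gauge now and look with the wrist camera.

Call:
{"method": "drive_tool", "body": {
  "rows": [
    [100, 21, 31, 1, 0, 0, -0.096],
    [100, 21, 31, 1, 0, 0, -0.096],
    [100, 21, 31, 1, 0, 0, -0.096],
    [100, 21, 31, 1, 0, 0, -0.096]
  ]
}}

```text
time_s: 1.53
tcp_pos: [0.3646, -0.4335, 0.2456]
ee_rot: [[-0.997, -0.075, 0.0], [-0.075, 0.997, -0.0], [-0.0, -0.0, -1.0]]
wrist_force: [0.2, -0.5, 0.8]
gripper_width: 1.0
gripper_force: 0.0
```

Call:
{"method": "drive_tool", "body": {
  "rows": [
    [100, 21, 31, 1, 0, 0, -0.096],
    [100, 21, 31, 1, 0, 0, -0.096],
    [100, 21, 31, 1, 0, 0, -0.096],
    [100, 21, 31, 1, 0, 0, -0.096]
  ]
}}

```text
time_s: 1.87
tcp_pos: [0.4489, -0.309, 0.2499]
ee_rot: [[-0.953, 0.303, 0.001], [0.303, 0.953, -0.0], [-0.001, -0.0, -1.0]]
wrist_force: [0.1, -0.9, -0.7]
gripper_width: 1.001
gripper_force: 0.0
```

Call:
{"method": "drive_tool", "body": {
  "rows": [
    [100, 21, 31, 1, 0, 0, -0.096],
    [100, 21, 31, 1, 0, 0, -0.096],
    [100, 21, 31, 1, 0, 0, -0.096],
    [100, 21, 31, 1, 0, 0, -0.096],
    [100, 0, 0, 0, 0, 0, 0]
  ]
}}

```text
time_s: 2.28
tcp_pos: [0.5355, -0.1824, 0.2537]
ee_rot: [[-0.774, 0.633, 0.002], [0.633, 0.774, 0.0], [-0.002, 0.002, -1.0]]
wrist_force: [-0.8, -0.8, 0.7]
gripper_width: 1.0
gripper_force: 0.0
```

```bash
cat > look.py <<'E'
from h import *
import sys
st=sense();c=capture('wrist');save(c,sys.argv[1]+'.png');np.savez(sys.argv[1]+'.npz',c=np.array([c,st],dtype=object))
print(st['time_s'],np.round(st['tcp_pos'],4),np.round(np.array(st['ee_rot'])[:,1],3),np.round(st['wrist_force'],2),st['gripper_width'])
W=cloud(c,st)
for l in sys.argv[2:]:
    for r in masks_of(l,c)[:3]:
        if r['p']<.3: continue
        w=W[r['region']];w=w[~np.isnan(w[:,0])]
        print(l,round(r['p'],2),np.round(r['xy']),np.round(np.percentile(w,[2,50,98],axis=0),3).tolist() if len(w) else None)
E
python3 look.py w1 gauge rest cap_top wing_l wing_r; python3 - <<'E'
import numpy as np
c,st=np.load('w1.npz',allow_pickle=True)['c'];print(np.round(c['T_tool_cam'],3))
E
```

```text
2.2833 [ 0.5355 -0.1824  0.2537] [0.633 0.774 0.002] [-0.79 -0.81  0.73] 0.9999757934787545
gauge 0.65 [311. 228.] [[0.502, -0.226, 0.051], [0.532, -0.186, 0.054], [0.573, -0.155, 0.124]]
gauge 0.56 [185.  91.] [[0.352, -0.239, 0.029], [0.392, -0.199, 0.033], [0.424, -0.168, 0.104]]
gauge 0.45 [330. 186.] [[0.48, -0.246, 0.001], [0.526, -0.179, 0.045], [0.595, -0.132, 0.047]]
rest 0.84 [324. 183.] [[0.48, -0.246, 0.014], [0.525, -0.181, 0.045], [0.594, -0.132, 0.047]]
cap_top 0.8 [154.  88.] [[0.363, -0.214, 0.056], [0.389, -0.204, 0.103], [0.397, -0.195, 0.105]]
cap_top 0.72 [311. 250.] [[0.529, -0.2, 0.119], [0.537, -0.19, 0.123], [0.546, -0.182, 0.125]]
cap_top 0.39 [345. 230.] [[0.546, -0.179, 0.053], [0.553, -0.17, 0.083], [0.564, -0.16, 0.092]]
wing_l 0.94 [344. 232.] [[0.546, -0.178, 0.053], [0.552, -0.17, 0.081], [0.564, -0.16, 0.092]]
wing_l 0.85 [276. 233.] [[0.51, -0.22, 0.052], [0.521, -0.21, 0.079], [0.53, -0.203, 0.092]]
wing_l 0.73 [213. 107.] [[0.398, -0.198, 0.033], [0.411, -0.186, 0.063], [0.419, -0.177, 0.072]]
wing_r 0.94 [344. 232.] [[0.546, -0.178, 0.053], [0.552, -0.17, 0.081], [0.564, -0.16, 0.092]]
wing_r 0.85 [276. 233.] [[0.51, -0.22, 0.052], [0.521, -0.21, 0.079], [0.53, -0.203, 0.092]]
wing_r 0.73 [213. 107.] [[0.398, -0.198, 0.033], [0.411, -0.186, 0.063], [0.419, -0.177, 0.072]]
[[-0.    -0.962 -0.272  0.074]
 [ 1.    -0.    -0.     0.001]
 [ 0.    -0.272  0.962 -0.143]
 [ 0.     0.     0.     1.   ]]
```

View pics/w1.png

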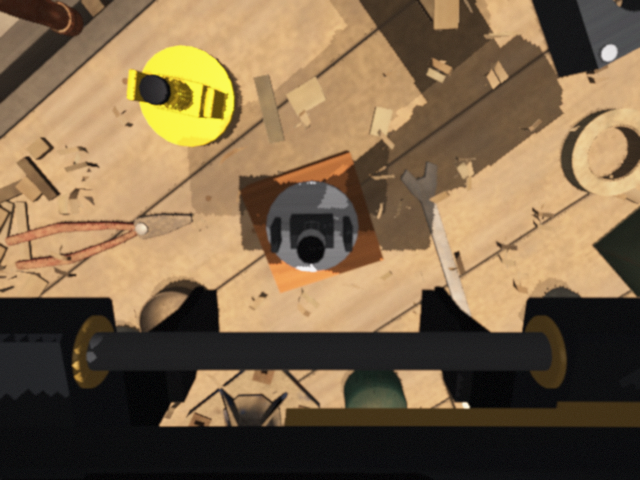

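The steel gauge with the black cap stands in the brown rest at (311,230), and the yellow look-alike is at (180,95). Identity confirmed. Next is a finer fit of its pose from this cloud and from the two fixed views.

```bash
cat > fit.py <<'E'
from h import *
def circ(p):
    A=np.c_[2*p,np.ones(len(p))];s=np.linalg.lstsq(A,(p**2).sum(1),rcond=None)[0]
    return s[:2],np.sqrt(s[2]+s[:2]@s[:2])
def sel(W,c,r,z0,z1):
    m=(np.hypot(W[...,0]-c[0],W[...,1]-c[1])<r)&(W[...,2]>z0)&(W[...,2]<z1)
    return m
def gauge(W,c0,fz):   # fz: origin (flange underside) height
    cap=W[sel(W,c0,.03,fz+.06,fz+.09)]
    m=sel(W,c0,.045,fz+.041,fz+.049);w=W[m]
    w=w[np.hypot(*(w[:,:2]-c0).T)>.018]
    fl=W[sel(W,c0,.05,fz+.004,fz+.012)]
    h=cv2.minEnclosingCircle(fl[:,:2].astype(np.float32))
    print('captop z',np.percentile(cap[:,2],90),'med',np.median(cap,0),len(cap),'flange',h,np.median(fl,0))
    if len(w)>6:
        l,cen=None,None
        u=np.linalg.svd(w[:,:2]-w[:,:2].mean(0))[2][0]; s=(w[:,:2]-c0)@u
        a,b=w[s>0],w[s<0]; ma,mb=[(np.percentile(q[:,:2],5,axis=0)+np.percentile(q[:,:2],95,axis=0))/2 for q in (a,b)]
        d=ma-mb;print('wings',ma,mb,'mid',(ma+mb)/2,'sep',np.hypot(*d),'ang',np.degrees(np.arctan2(d[1],d[0]))%180,'z',np.median(w[:,2]),len(a),len(b))
    t=W[sel(W,c0,.01+.005,fz+.074,fz+.09)]; print('cap top mid',(t.min(0)+t.max(0))/2,t.max(0)-t.min(0))
E
python3 - <<'E'
from fit import *
c,st=np.load('w1.npz',allow_pickle=True)['c'];gauge(cloud(c,st),np.array([.536,-.188]),.045)
for n in ['scene','side']:
    c=capture(n);W=cloud(c);print(n);gauge(W,np.array([.536,-.188]),.045)
    # block top face and bore
    m=sel(W,[.538,.125],.09,.05,.0575);p=W[m][:,:2].astype(np.float32);print('block',cv2.minAreaRect(p))
    m=sel(W,[.536,-.188],.09,.04,.0485);p=W[m][:,:2].astype(np.float32);print('rest',cv2.minAreaRect(p))
c,st=np.load('w1.npz',allow_pickle=True)['c'];W=cloud(c,st);m=sel(W,[.536,-.188],.08,.04,.0485);print(cv2.minAreaRect(W[m][:,:2].astype(np.float32)))
E
```

```text
captop z 0.1243405049888859 med [ 0.5371116  -0.19022657  0.1234545 ] 633 flange ((0.537932276725769, -0.19093410670757294), 0.04006524384021759) [ 0.52935307 -0.18387729  0.05293312]
wings [ 0.51959939 -0.21313685] [ 0.55550254 -0.16840579] mid [ 0.53755097 -0.19077132] sep 0.0573576860058411 ang 51.24791335299861 z 0.0907067238366183 228 221
cap top mid [ 0.53784481 -0.19099163  0.12256782] [0.01976853 0.01981521 0.00703143]
scene
captop z 0.1223121932593465 med [ 0.53403249 -0.18480165  0.11952753] 52 flange ((0.5377309918403625, -0.18456768989562988), 0.04283703863620758) [ 0.52083547 -0.17215899  0.05159347]
wings [ 0.5538521  -0.16332439] [ 0.51754152 -0.20910857] mid [ 0.53569681 -0.18621648] sep 0.05843499869106942 ang 51.58272407200499 z 0.0881033159220592 12 16
cap top mid [ 0.53411434 -0.18667818  0.12166273] [0.0146667  0.02050064 0.0046067 ]
block ((0.5409657955169678, 0.11940645426511765), (0.09877779334783554, 0.0992172360420227), 78.90918731689453)
rest ((0.5350887179374695, -0.18591715395450592), (0.10424716025590897, 0.10504409670829773), 69.15083312988281)
side
captop z 0.12381790985000828 med [ 0.53667412 -0.18581935  0.12060923] 35 flange ((0.5377488732337952, -0.18527209758758545), 0.041869617998600006) [ 0.52704503 -0.1716899   0.0526051 ]
wings [ 0.55428128 -0.16494335] [ 0.51982832 -0.21032562] mid [ 0.5370548  -0.18763449] sep 0.0569785680814934 ang 52.795235727350075 z 0.08899927469752289 13 14
cap top mid [ 0.53682214 -0.18602564  0.12211514] [0.01857951 0.0179457  0.00521417]
block ((0.5411673784255981, 0.11689738929271698), (0.10497696697711945, 0.09767956286668777), 78.93131256103516)
rest ((0.5377007126808167, -0.1870964765548706), (0.106165811419487, 0.10457351058721542), 70.11249542236328)
((0.5384644269943237, -0.1904168426990509), (0.10044898092746735, 0.10138537734746933), 69.75408172607422)
```

Call:
{"method": "drive_tool", "body": {
  "rows": [
    [100, 0, 38, 0, 0, 0, 0],
    [100, 0, 38, 0, 0, 0, 0],
    [100, 0, 38, 0, 0, 0, 0],
    [100, 0, 38, 0, 0, 0, 0],
    [100, 0, 38, 0, 0, 0, 0]
  ]
}}

```text
time_s: 3.1
tcp_pos: [0.5317, 0.004, 0.2539]
ee_rot: [[-0.772, 0.636, 0.001], [0.636, 0.772, 0.0], [-0.0, 0.0, -1.0]]
wrist_force: [-0.1, -0.2, -0.4]
gripper_width: 1.002
gripper_force: 0.0
```

Call:
{"method": "drive_tool", "body": {
  "rows": [
    [100, 0, 38, 0, 0, 0, 0],
    [100, 0, 38, 0, 0, 0, 0],
    [100, 0, 38, 0, 0, 0, 0],
    [100, 0, 0, 0, 0, 0, 0],
    [100, 0, 0, 0, 0, 0, 0]
  ]
}}

```text
time_s: 3.52
tcp_pos: [0.5321, 0.1184, 0.2535]
ee_rot: [[-0.775, 0.633, -0.0], [0.633, 0.775, -0.0], [0.0, -0.0, -1.0]]
wrist_force: [0.1, -0.5, 0.3]
gripper_width: 1.0
gripper_force: 0.0
```

```bash
python3 look.py w2 bearing_block; python3 - <<'E'
from fit import *
c,st=np.load('w2.npz',allow_pickle=True)['c'];print(np.round(st['joints'],1),np.round(st['ee_rot'],3).tolist())
W=cloud(c,st);m=sel(W,[.538,.120],.09,.05,.0575);P=W[m];print(cv2.minAreaRect(P[:,:2].astype(np.float32)),np.median(P[:,2]))
c0=np.array([.541,.118])
r=np.hypot(*(P[:,:2]-c0).T);q=np.degrees(np.arctan2(P[:,1]-c0[1],P[:,0]-c0[0]))//10
pts=np.array([P[q==k][np.argmin(r[q==k])][:2] for k in np.unique(q)])
for _ in range(3):
    cc,R=circ(pts);e=np.abs(np.hypot(*(pts-cc).T)-R);pts=pts[e<max(.0008,2*np.median(e))]
print('bore',cc,R,len(pts))
E
```

```text
3.5167 [0.5321 0.1184 0.2535] [ 0.633  0.775 -0.   ] [ 0.07 -0.54  0.34] 1.0000858997758344
bearing_block 0.68 [322. 243.] [[0.491, 0.068, 0.006], [0.541, 0.116, 0.055], [0.59, 0.166, 0.059]]
[  29.6   13.8   -9.8    0.   -66.5 -158.8] [[-0.775, 0.633, -0.0], [0.633, 0.775, -0.0], [0.0, -0.0, -1.0]]
((0.5422883033752441, 0.1165236085653305), (0.09669922292232513, 0.09690553694963455), 79.17042541503906) 0.054946683816629635
bore [0.54226243 0.11649183] 0.02482455754048987 36
```

View pics/w2.png

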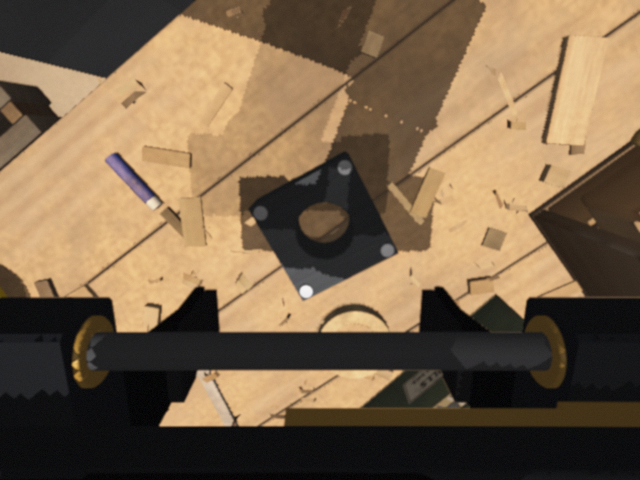

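The block sits at (322,225) with its bore at (322,222). I'll turn the wrist half a turn here and measure the bore again, which exposes any lateral bias in the wrist camera.

Call:
{"method": "drive_tool", "body": {
  "rows": [
    [100, 2, 0, 0, 0, 0, 0.125],
    [100, 2, 0, 0, 0, 0, 0.125],
    [100, 2, 0, 0, 0, 0, 0.125],
    [100, 2, 0, 0, 0, 0, 0.125],
    [100, 2, 0, 0, 0, 0, 0.125]
  ]
}}

```text
time_s: 4.03
tcp_pos: [0.5423, 0.1153, 0.2537]
ee_rot: [[-0.998, 0.059, -0.0], [0.059, 0.998, -0.0], [0.0, -0.0, -1.0]]
wrist_force: [-0.5, 0.1, 0.0]
gripper_width: 0.999
gripper_force: 0.0
```

Call:
{"method": "drive_tool", "body": {
  "rows": [
    [100, 0, 0, 0, 0, 0, 0.125],
    [100, 0, 0, 0, 0, 0, 0.125],
    [100, 0, 0, 0, 0, 0, 0.125],
    [100, 0, 0, 0, 0, 0, 0.125],
    [100, 0, 0, 0, 0, 0, 0.125]
  ]
}}

```text
time_s: 4.45
tcp_pos: [0.5422, 0.1152, 0.2537]
ee_rot: [[-0.844, -0.536, -0.0], [-0.536, 0.844, -0.0], [0.0, -0.0, -1.0]]
wrist_force: [0.4, -0.5, 0.3]
gripper_width: 1.0
gripper_force: 0.0
```

Call:
{"method": "drive_tool", "body": {
  "rows": [
    [100, 0, 0, 0, 0, 0, 0.125],
    [100, 0, 0, 0, 0, 0, 0.125],
    [100, 0, 0, 0, 0, 0, 0.125],
    [100, 0, 0, 0, 0, 0, 0.125],
    [100, 0, 0, 0, 0, 0, 0.125]
  ]
}}

```text
time_s: 4.87
tcp_pos: [0.5422, 0.1152, 0.2537]
ee_rot: [[-0.371, -0.929, -0.0], [-0.929, 0.371, -0.0], [0.0, 0.0, -1.0]]
wrist_force: [-0.2, 0.4, 0.1]
gripper_width: 0.997
gripper_force: 0.0
```

Call:
{"method": "drive_tool", "body": {
  "rows": [
    [100, 0, 0, 0, 0, 0, 0.125],
    [100, 0, 0, 0, 0, 0, 0.125],
    [100, 0, 0, 0, 0, 0, 0.125],
    [100, 0, 0, 0, 0, 0, 0.125],
    [100, 0, 0, 0, 0, 0, 0.125]
  ]
}}

```text
time_s: 5.28
tcp_pos: [0.5422, 0.1152, 0.2537]
ee_rot: [[0.243, -0.97, -0.0], [-0.97, -0.243, -0.0], [0.0, 0.0, -1.0]]
wrist_force: [0.4, -0.8, 0.4]
gripper_width: 1.0
gripper_force: 0.0
```

Call:
{"method": "drive_tool", "body": {
  "rows": [
    [100, 0, 0, 0, 0, 0, 0.125],
    [100, 0, 0, 0, 0, 0, 0.125],
    [100, 0, 0, 0, 0, 0, 0.125],
    [100, 0, 0, 0, 0, 0, 0.125],
    [100, 0, 0, 0, 0, 0, 0.125]
  ]
}}

```text
time_s: 5.7
tcp_pos: [0.5422, 0.1152, 0.2537]
ee_rot: [[0.764, -0.645, -0.0], [-0.645, -0.764, -0.0], [0.0, 0.0, -1.0]]
wrist_force: [0.4, -0.3, 0.4]
gripper_width: 0.998
gripper_force: 0.0
```

Call:
{"method": "drive_tool", "body": {
  "rows": [
    [100, 0, 0, 0, 0, 0, 0],
    [100, 0, 0, 0, 0, 0, 0]
  ]
}}

```text
time_s: 5.87
tcp_pos: [0.5422, 0.1158, 0.2537]
ee_rot: [[0.759, -0.651, -0.0], [-0.651, -0.759, -0.0], [0.0, 0.0, -1.0]]
wrist_force: [1.0, -0.2, -0.1]
gripper_width: 1.002
gripper_force: 0.0
```

```bash
cat > bore.py <<'E'
from fit import *
import sys
c,st=np.load(sys.argv[1]+'.npz',allow_pickle=True)['c'];print(np.round(st['joints'],1),np.round(st['ee_rot'],4).tolist())
W=cloud(c,st);m=sel(W,[.541,.118],.09,.05,.0575);P=W[m];print(cv2.minAreaRect(P[:,:2].astype(np.float32)),np.median(P[:,2]))
c0=np.array([.541,.118])
r=np.hypot(*(P[:,:2]-c0).T);q=np.degrees(np.arctan2(P[:,1]-c0[1],P[:,0]-c0[0]))//10
pts=np.array([P[q==k][np.argmin(r[q==k])][:2] for k in np.unique(q)])
for _ in range(3):
    cc,R=circ(pts);e=np.abs(np.hypot(*(pts-cc).T)-R);pts=pts[e<max(.0008,2*np.median(e))]
print('bore',cc,R,len(pts))
E
python3 look.py w3; python3 bore.py w3
```

```text
5.8667 [0.5422 0.1158 0.2537] [-0.651 -0.759  0.   ] [ 1.01 -0.25 -0.15] 1.0024761677932097
[ 28.8  14.7  -8.5   0.  -66.8  20.5] [[0.7588, -0.6513, -0.0], [-0.6513, -0.7588, -0.0001], [0.0, 0.0001, -1.0]]
((0.5425567030906677, 0.11735115200281143), (0.0965149849653244, 0.09715097397565842), 78.93359375) 0.05498189860069614
bore [0.54258085 0.11733403] 0.024845536021573914 36
```

Call:
{"method": "drive_tool", "body": {
  "rows": [
    [100, 0, -38, 0, 0, 0, 0.033],
    [100, 0, -38, 0, 0, 0, 0],
    [100, 0, -38, 0, 0, 0, 0],
    [100, 0, -38, 0, 0, 0, 0],
    [100, 0, -38, 0, 0, 0, 0]
  ]
}}

```text
time_s: 6.33
tcp_pos: [0.5417, -0.0748, 0.2538]
ee_rot: [[0.782, -0.624, 0.0], [-0.624, -0.782, -0.0], [0.0, -0.0, -1.0]]
wrist_force: [0.9, 0.0, -0.7]
gripper_width: 1.0
gripper_force: 0.0
```

Call:
{"method": "drive_tool", "body": {
  "rows": [
    [100, -2, -38, -10, 0, 0, 0],
    [100, -2, -38, -20, 0, 0, 0],
    [100, 0, -38, -10, 0, 0, 0],
    [100, 0, -2, -20, 0, 0, 0],
    [100, 0, 0, 0, 0, 0, 0]
  ]
}}

```text
time_s: 6.75
tcp_pos: [0.5352, -0.1896, 0.1901]
ee_rot: [[0.778, -0.628, -0.008], [-0.628, -0.778, 0.002], [-0.007, 0.003, -1.0]]
wrist_force: [0.3, 0.1, -1.2]
gripper_width: 1.001
gripper_force: 0.0
```

```bash
python3 look.py w4; python3 - <<'E'
from fit import *
c,st=np.load('w4.npz',allow_pickle=True)['c'];W=cloud(c,st);gauge(W,np.array([.538,-.190]),.045)
m=sel(W,[.536,-.188],.08,.04,.0485);print(cv2.minAreaRect(W[m][:,:2].astype(np.float32)))
E
```

```text
6.75 [ 0.5352 -0.1896  0.1901] [-0.628 -0.778  0.003] [ 0.26  0.15 -1.19] 1.0008515814811036
captop z 0.12436335326127058 med [ 0.53885126 -0.19112358  0.12348975] 1044 flange ((0.537821888923645, -0.19022083282470703), 0.040012430399656296) [ 0.54920923 -0.19853959  0.05299752]
wings [ 0.55618434 -0.16828401] [ 0.52052856 -0.21325609] mid [ 0.53835645 -0.19077005] sep 0.057391838060711915 ang 51.59111224777539 z 0.09062379917667657 350 343
cap top mid [ 0.53797319 -0.19057611  0.12216101] [0.01973101 0.01943716 0.00631236]
((0.5386402606964111, -0.18956716358661652), (0.10036368668079376, 0.10137489438056946), 69.48695373535156)
```

Call:
{"method": "drive_tool", "body": {
  "rows": [
    [100, 0, 0, -25, 0, 0, 0.005],
    [100, 0, 0, -30, 0, 0, 0],
    [100, 0, 0, -30, 0, 0, 0],
    [100, 0, 0, -20, 0, 0, 0],
    [100, 0, 0, 0, 0, 0, 0]
  ]
}}

```text
time_s: 7.22
tcp_pos: [0.536, -0.186, 0.0861]
ee_rot: [[0.786, -0.618, -0.007], [-0.618, -0.786, 0.001], [-0.007, 0.004, -1.0]]
wrist_force: [-0.9, 0.7, 0.8]
gripper_width: 1.003
gripper_force: 0.0
```

Call:
{"method": "drive_tool", "body": {
  "rows": [
    [100, 0, 0, 0, 0, 0, 0]
  ]
}}

```text
time_s: 7.3
tcp_pos: [0.5389, -0.1868, 0.0898]
ee_rot: [[0.787, -0.617, -0.0], [-0.617, -0.787, -0.001], [0.0, 0.001, -1.0]]
wrist_force: [0.7, -0.3, 1.4]
gripper_width: 1.0
gripper_force: 0.0
```

Call:
{"method": "drive_tool", "body": {
  "rows": [
    [100, -0.8, -3.7, -6, 0, 0, 0],
    [100, 0, 0, 0, 0, 0, 0],
    [100, 0, 0, 0, 0, 0, 0]
  ]
}}

```text
time_s: 7.55
tcp_pos: [0.5382, -0.1913, 0.0846]
ee_rot: [[0.786, -0.618, 0.003], [-0.618, -0.786, -0.0], [0.002, -0.001, -1.0]]
wrist_force: [-0.1, 0.1, -0.0]
gripper_width: 1.0
gripper_force: 0.0
```

Call:
{"method": "drive_tool", "body": {
  "rows": [
    [0, 0, 0, 0, 0, 0, 0],
    [0, 0, 0, 0, 0, 0, 0],
    [0, 0, 0, 0, 0, 0, 0],
    [0, 0, 0, 0, 0, 0, 0],
    [0, 0, 0, 0, 0, 0, 0]
  ]
}}

```text
time_s: 7.97
tcp_pos: [0.5375, -0.1913, 0.0834]
ee_rot: [[0.786, -0.618, 0.0], [-0.618, -0.786, -0.0], [0.0, -0.0, -1.0]]
wrist_force: [0.1, 1.0, 1.1]
gripper_width: 0.706
gripper_force: 1.3
```

Call:
{"method": "drive_tool", "body": {
  "rows": [
    [0, 0, 0, 0, 0, 0, 0],
    [0, 0, 0, 0, 0, 0, 0]
  ]
}}

```text
time_s: 8.13
tcp_pos: [0.5374, -0.1913, 0.0834]
ee_rot: [[0.787, -0.618, -0.0], [-0.618, -0.787, -0.0], [0.0, 0.0, -1.0]]
wrist_force: [-3.7, -2.8, 9.0]
gripper_width: 0.559
gripper_force: 11.1
```

Call:
{"method": "drive_tool", "body": {
  "rows": [
    [0, 0, 0, 0, 0, 0, 0],
    [0, 0, 0, 0, 0, 0, 0],
    [0, 0, 0, 0, 0, 0, 0]
  ]
}}

```text
time_s: 8.38
tcp_pos: [0.5374, -0.1914, 0.0837]
ee_rot: [[0.787, -0.618, 0.0], [-0.618, -0.787, -0.0], [0.0, 0.0, -1.0]]
wrist_force: [-2.3, -0.4, 5.5]
gripper_width: 0.542
gripper_force: 30.0
```

Call:
{"method": "drive_tool", "body": {
  "rows": [
    [0, 0, 0, 2, 0, 0, 0],
    [0, 0, 0, 8, 0, 0, 0],
    [0, 0, 0, 15, 0, 0, 0],
    [0, 0, 0, 20, 0, 0, 0],
    [0, 0, 0, 0, 0, 0, 0]
  ]
}}

```text
time_s: 8.8
tcp_pos: [0.5396, -0.1915, 0.1312]
ee_rot: [[0.787, -0.617, 0.006], [-0.617, -0.787, -0.001], [0.006, -0.003, -1.0]]
wrist_force: [1.0, -0.8, -3.3]
gripper_width: 0.535
gripper_force: 30.0
```

Call:
{"method": "drive_tool", "body": {
  "rows": [
    [0, 0, 0, 20, 0, 0, 0],
    [0, 0, 15, 15, 0, 0, 0],
    [0, 0, 30, 0, 0, 0, 0],
    [0, 1, 33, 0, 0, 0, 0],
    [0, 1, 33, 0, 0, 0, 0]
  ]
}}

```text
time_s: 9.22
tcp_pos: [0.5384, -0.0792, 0.1619]
ee_rot: [[0.785, -0.619, -0.002], [-0.619, -0.785, 0.001], [-0.002, 0.0, -1.0]]
wrist_force: [0.4, 1.9, -4.6]
gripper_width: 0.537
gripper_force: 30.0
```

Call:
{"method": "drive_tool", "body": {
  "rows": [
    [0, 1, 33, 0, 0, 0, 0],
    [0, 1, 33, 0, 0, 0, 0],
    [0, 1, 33, 0, 0, 0, 0],
    [0, 0, 33, 0, 0, 0, 0],
    [0, 0, 33, 0, 0, 0, 0]
  ]
}}

```text
time_s: 9.63
tcp_pos: [0.5413, 0.0864, 0.1616]
ee_rot: [[0.786, -0.618, -0.002], [-0.618, -0.786, -0.0], [-0.002, 0.002, -1.0]]
wrist_force: [-0.5, 0.8, -4.4]
gripper_width: 0.534
gripper_force: 30.0
```

Call:
{"method": "drive_tool", "body": {
  "rows": [
    [0, 0, 20, 0, 0, 0, 0],
    [0, 0, 12, 0, 0, 0, 0],
    [0, 0, 0, 0, 0, 0, 0],
    [0, 0, 0, 0, 0, 0, 0]
  ]
}}

```text
time_s: 9.97
tcp_pos: [0.5417, 0.1168, 0.1621]
ee_rot: [[0.787, -0.617, -0.002], [-0.617, -0.787, -0.001], [-0.001, 0.002, -1.0]]
wrist_force: [-0.1, -0.6, -5.3]
gripper_width: 0.534
gripper_force: 30.0
```

```bash
python3 look.py w5; python3 bore.py w5; python3 - <<'E'
from h import *
st=sense();print(st['wrist_force'],st['moment'])
for n,b in (('scene',(200,190,360,350)),('side',(220,190,380,350))):
    c=capture(n);save(c,n+'5.png',b,2.5)
a=cv2.hconcat([cv2.imread('pics/scene5.png'),cv2.imread('pics/side5.png')]);cv2.imwrite('pics/cmb5.png',a)
E
```

```text
9.9667 [0.5417 0.1168 0.1621] [-0.617 -0.787  0.002] [-0.12 -0.55 -5.25] 0.5341705469349584
[ 28.9  19.4 -16.   -0.  -54.8  23. ] [[0.7868, -0.6172, -0.0021], [-0.6172, -0.7868, -0.0007], [-0.0012, 0.0018, -1.0]]
((0.5426881313323975, 0.11743491888046265), (0.09649846702814102, 0.09695880115032196), 78.79156494140625) 0.05496142128974604
bore [0.51798535 0.13639148] 0.05652266007025614 19
[ 0.27336958 -0.23909563 -4.54389867] [-0.07771766  0.12233933  0.003301  ]
```

View pics/cmb5.png

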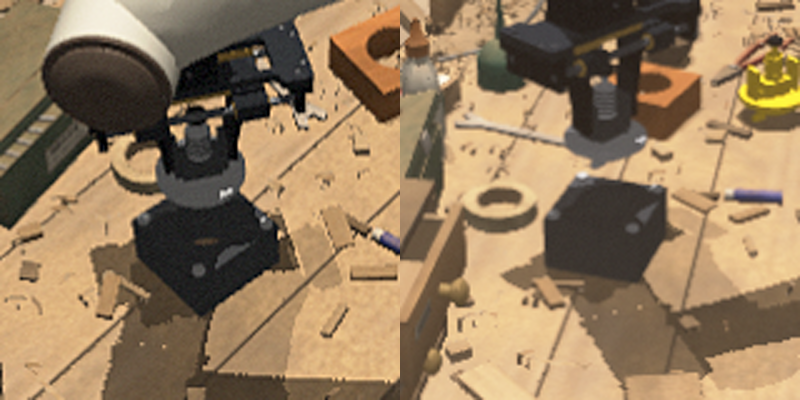

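The gauge hangs upright from the jaws over the block: scene crop (205,180), side crop (605,130). I'll check the flange's centre in the wrist cloud before lowering.

```bash
python3 - <<'E'
from fit import *
c,st=np.load('w5.npz',allow_pickle=True)['c'];W=cloud(c,st);W=W[~np.isnan(W[...,0])]
p=np.array(st['tcp_pos'])
m=(np.hypot(W[:,0]-p[0],W[:,1]-p[1])<.05)&(np.abs(W[:,2]-.1314)<.006);q=W[m]
A=np.c_[q[:,:2]-p[:2],np.ones(len(q))];s=np.linalg.lstsq(A,q[:,2],rcond=None)[0];print(len(q),'tilt/z',s)
q=q[np.abs(A[m[m]]@s-q[:,2])<.002]
r=np.hypot(*(q[:,:2]-p[:2]).T);k=np.degrees(np.arctan2(*(q[:,:2]-p[:2]).T))//8
pts=np.array([q[k==i][np.argmax(r[k==i])][:2] for i in np.unique(k) if (k==i).sum()>4])
from scipy.optimize import least_squares
f=least_squares(lambda x:np.hypot(*(pts-x).T)-.04,p[:2],loss='soft_l1',f_scale=.0003);print('flange centre',f.x,'tcp',p[:2],np.round(f.fun*1e3,1))
E
```

```text
9105 tilt/z [-0.0293496   0.02069393  0.13195102]
flange centre [0.54203982 0.11786563] tcp [0.54172535 0.11683402] [-0.3 -0.2 -0.3 -0.2 -0.3 -0.1 -0.5 -0.6 -0.2 -0.3 -0.1 -0.2  0.  -0.1
  0.1  0.1  0.3  0.4  0.1  0.1 -0.1  0.1 -0.1  0.1 -0.2]
```

```bash
python3 - <<'E'
from fit import *
for n,zf,cc in (('w1',.053,(.538,-.1905)),('w4',.053,(.538,-.1905)),('w5',.055,(.5426,.1174)),('w3',.055,(.5426,.1174))):
    c,st=np.load(n+'.npz',allow_pickle=True)['c'];W=cloud(c,st);W=W[~np.isnan(W[...,0])]
    m=(np.hypot(W[:,0]-cc[0],W[:,1]-cc[1])<(.038 if zf==.053 else .06))&(np.abs(W[:,2]-zf)<.003);q=W[m]
    print(n,len(q),np.linalg.lstsq(np.c_[q[:,:2]-cc,np.ones(len(q))],q[:,2],rcond=None)[0])
c,st=np.load('w5.npz',allow_pickle=True)['c'];W=cloud(c,st);W=W[~np.isnan(W[...,0])]
d=W-np.array([.542,.1178,.1319]);x=d@np.r_[.787,-.617,0];y=d@np.r_[.617,.787,0]
q=(np.hypot(x,y)<.038)&(np.hypot(x,y)>.022)&(abs(d[:,2])<.004)
for a in np.arange(-.04,.041,.01):
    s=q&(abs(x-a)<.005);print(round(a,2),s.sum(),np.round(np.median(d[s,2])*1e3,2) if s.sum() else '')
E
```

```text
w1 3183 [-0.00078298 -0.00048667  0.05296706]
w4 4409 [-4.13619952e-04  8.55796079e-05  5.30235355e-02]
w5 7106 [-0.00121183  0.00107616  0.0550373 ]
w3 9055 [-0.00046995  0.00048738  0.054992  ]
-0.04 0 
-0.03 0 
-0.02 0 
-0.01 0 
0.0 49 -0.74
0.01 1318 -0.76
0.02 2318 -0.77
0.03 2263 -0.79
0.04 302 -0.85
```

The flange is level: slope is about 0 on the visible side, and its centre is within 1 mm of the bore axis. Lowering with a small correction.

Call:
{"method": "drive_tool", "body": {
  "rows": [
    [0, 0.6, -0.2, -10, 0, 0, 0],
    [0, 0, 0, -15, 0, 0, 0],
    [0, 0, 0, -12, 0, 0, 0],
    [0, 0, 0, 0, 0, 0, 0],
    [0, 0, 0, 0, 0, 0, 0]
  ]
}}

```text
time_s: 10.53
tcp_pos: [0.5426, 0.1156, 0.1252]
ee_rot: [[0.786, -0.619, -0.002], [-0.619, -0.786, -0.001], [-0.001, 0.002, -1.0]]
wrist_force: [0.1, 0.2, -4.7]
gripper_width: 0.535
gripper_force: 30.0
```

Call:
{"method": "drive_tool", "body": {
  "rows": [
    [0, 0, 0, -4, 0, 0, 0],
    [0, 0, 0, -4, 0, 0, 0],
    [0, 0, 0, -4, 0, 0, 0],
    [0, 0, 0, -3, 0, 0, 0],
    [0, 0, 0, 0, 0, 0, 0]
  ]
}}

```text
time_s: 10.95
tcp_pos: [0.5426, 0.1164, 0.1105]
ee_rot: [[0.786, -0.618, -0.001], [-0.618, -0.786, -0.0], [-0.001, 0.001, -1.0]]
wrist_force: [-1.1, 0.1, -4.6]
gripper_width: 0.537
gripper_force: 30.0
```

Call:
{"method": "drive_tool", "body": {
  "rows": [
    [0, 0, 0.3, -2, 0, 0, 0],
    [0, 0, 0, -2, 0, 0, 0],
    [0, 0, 0, -1.5, 0, 0, 0],
    [0, 0, 0, -1, 0, 0, 0],
    [0, 0, 0, 0, 0, 0, 0]
  ]
}}

```text
time_s: 11.37
tcp_pos: [0.5429, 0.1168, 0.1044]
ee_rot: [[0.786, -0.618, -0.0], [-0.618, -0.786, -0.0], [-0.0, 0.0, -1.0]]
wrist_force: [-0.8, -0.0, -4.4]
gripper_width: 0.54
gripper_force: 30.0
```

Nose past the mouth without force; continuing.

Call:
{"method": "drive_tool", "body": {
  "rows": [
    [0, 0, 0, -1.5, 0, 0, 0],
    [0, 0, 0, -1.5, 0, 0, 0],
    [0, 0, 0, -1.5, 0, 0, 0],
    [0, 0, 0, -0.5, 0, 0, 0],
    [0, 0, 0, 0, 0, 0, 0]
  ]
}}

```text
time_s: 11.78
tcp_pos: [0.5428, 0.1168, 0.0993]
ee_rot: [[0.786, -0.618, -0.001], [-0.618, -0.786, -0.0], [-0.0, 0.001, -1.0]]
wrist_force: [-0.2, -1.0, -4.8]
gripper_width: 0.54
gripper_force: 30.0
```

Call:
{"method": "drive_tool", "body": {
  "rows": [
    [0, 0, 0, -1, 0, 0, 0],
    [0, 0, 0, -1, 0, 0, 0],
    [0, 0, 0, 0, 0, 0, 0]
  ]
}}

```text
time_s: 12.03
tcp_pos: [0.5428, 0.1168, 0.0974]
ee_rot: [[0.786, -0.618, -0.001], [-0.618, -0.786, -0.0], [-0.0, 0.001, -1.0]]
wrist_force: [-0.3, 0.2, -4.5]
gripper_width: 0.538
gripper_force: 30.0
```

Call:
{"method": "drive_tool", "body": {
  "rows": [
    [0, 0, 0, -1, 0, 0, 0],
    [0, 0, 0, -1, 0, 0, 0],
    [0, 0, 0, -0.5, 0, 0, 0],
    [0, 0, 0, 0, 0, 0, 0]
  ]
}}

```text
time_s: 12.37
tcp_pos: [0.5428, 0.1168, 0.0949]
ee_rot: [[0.786, -0.618, -0.001], [-0.618, -0.786, -0.0], [-0.0, 0.001, -1.0]]
wrist_force: [-0.4, -0.4, -4.3]
gripper_width: 0.537
gripper_force: 30.0
```

Call:
{"method": "drive_tool", "body": {
  "rows": [
    [0, 0, 0, -0.4, 0, 0, 0],
    [0, 0, 0, 0, 0, 0, 0]
  ]
}}

```text
time_s: 12.53
tcp_pos: [0.5428, 0.1168, 0.0947]
ee_rot: [[0.786, -0.618, -0.0], [-0.618, -0.786, -0.0], [-0.0, 0.001, -1.0]]
wrist_force: [-1.5, -0.6, -4.0]
gripper_width: 0.539
gripper_force: 30.0
```

Call:
{"method": "drive_tool", "body": {
  "rows": [
    [0, 0, 0, -0.4, 0, 0, 0],
    [0, 0, 0, -0.4, 0, 0, 0],
    [0, 0, 0, 0, 0, 0, 0]
  ]
}}

```text
time_s: 12.78
tcp_pos: [0.5428, 0.1168, 0.0939]
ee_rot: [[0.786, -0.618, -0.0], [-0.618, -0.786, -0.0], [-0.0, 0.0, -1.0]]
wrist_force: [-1.4, -1.4, -2.8]
gripper_width: 0.537
gripper_force: 30.0
```

Call:
{"method": "drive_tool", "body": {
  "rows": [
    [0, 0, 0, 0, 0, 0, 0]
  ]
}}

```text
time_s: 12.87
tcp_pos: [0.5429, 0.1168, 0.0939]
ee_rot: [[0.786, -0.618, -0.0], [-0.618, -0.786, -0.0], [-0.0, 0.0, -1.0]]
wrist_force: [-1.1, -1.4, -3.3]
gripper_width: 0.54
gripper_force: 30.0
```

Call:
{"method": "drive_tool", "body": {
  "rows": [
    [0, 0, 0, -0.3, 0, 0, 0],
    [0, 0, 0, -0.3, 0, 0, 0],
    [0, 0, 0, 0, 0, 0, 0]
  ]
}}

```text
time_s: 13.12
tcp_pos: [0.5429, 0.1168, 0.0938]
ee_rot: [[0.786, -0.618, -0.0], [-0.618, -0.786, -0.0], [0.0, 0.0, -1.0]]
wrist_force: [-3.8, -1.9, 1.1]
gripper_width: 0.541
gripper_force: 30.0
```

Call:
{"method": "drive_tool", "body": {
  "rows": [
    [0, 0, 0, 0, 0, 0, 0]
  ]
}}

```text
time_s: 13.2
tcp_pos: [0.5429, 0.1168, 0.0938]
ee_rot: [[0.787, -0.618, -0.0], [-0.618, -0.787, -0.0], [0.0, 0.0, -1.0]]
wrist_force: [-3.3, -0.6, 1.5]
gripper_width: 0.537
gripper_force: 30.0
```

The flange is on the block: z stopped and the force rose. Releasing the wings.

Call:
{"method": "drive_tool", "body": {
  "rows": [
    [100, 0, 0, 0, 0, 0, 0],
    [100, 0, 0, 0, 0, 0, 0],
    [100, 0, 0, 0, 0, 0, 0],
    [100, 0, 0, 0, 0, 0, 0],
    [100, 0, 0, 0, 0, 0, 0]
  ]
}}

```text
time_s: 13.62
tcp_pos: [0.5444, 0.1176, 0.094]
ee_rot: [[0.787, -0.617, 0.003], [-0.617, -0.787, 0.001], [0.002, -0.003, -1.0]]
wrist_force: [0.2, -0.3, 0.0]
gripper_width: 0.832
gripper_force: 0.0
```

Call:
{"method": "drive_tool", "body": {
  "rows": [
    [100, 0, 0, 0, 0, 0, 0],
    [100, 0, 0, 5, 0, 0, 0],
    [100, 0, 0, 20, 0, 0, 0],
    [100, 0, 0, 30, 0, 0, 0],
    [100, 0, 0, 40, 0, 0, 0]
  ]
}}

```text
time_s: 14.03
tcp_pos: [0.5417, 0.1164, 0.1875]
ee_rot: [[0.786, -0.618, -0.005], [-0.618, -0.786, -0.002], [-0.003, 0.005, -1.0]]
wrist_force: [1.4, 0.8, -0.4]
gripper_width: 0.995
gripper_force: 0.0
```

Call:
{"method": "drive_tool", "body": {
  "rows": [
    [100, 0, 0, 30, 0, 0, 0],
    [100, 0, 0, 0, 0, 0, 0],
    [100, 0, 0, 0, 0, 0, 0]
  ]
}}

```text
time_s: 14.28
tcp_pos: [0.5442, 0.1175, 0.2212]
ee_rot: [[0.786, -0.618, 0.006], [-0.618, -0.786, 0.003], [0.003, -0.006, -1.0]]
wrist_force: [-0.8, 1.4, -0.9]
gripper_width: 1.002
gripper_force: 0.0
```

```bash
python3 look.py w6; python3 - <<'E'
from fit import *
c,st=np.load('w6.npz',allow_pickle=True)['c'];W=cloud(c,st);gauge(W,np.array([.5426,.117]),.055)
q=W[sel(W,[.5426,.117],.039,.061,.067)];print(len(q),np.linalg.lstsq(np.c_[q[:,:2]-[.5426,.117],np.ones(len(q))],q[:,2],rcond=None)[0])
E
```

```text
14.2833 [0.5442 0.1175 0.2212] [-0.618 -0.786 -0.006] [-0.8   1.43 -0.94] 1.0021913888113774
captop z 0.1344484678739069 med [0.54416011 0.11698614 0.13347967] 866 flange ((0.5432937741279602, 0.11785529553890228), 0.040100544691085815) [0.55488735 0.11049311 0.06299583]
wings [0.52720878 0.09626191] [0.5593731  0.13710083] mid [0.54329094 0.11668137] sep 0.051984240479503965 ang 51.77638562805018 z 0.100698157671628 299 300
cap top mid [0.54340235 0.11762458 0.13222537] [0.01965921 0.0195697  0.0062411 ]
4342 [ 6.89571705e-05 -8.70187709e-05  6.30345359e-02]
```

View pics/w6.png

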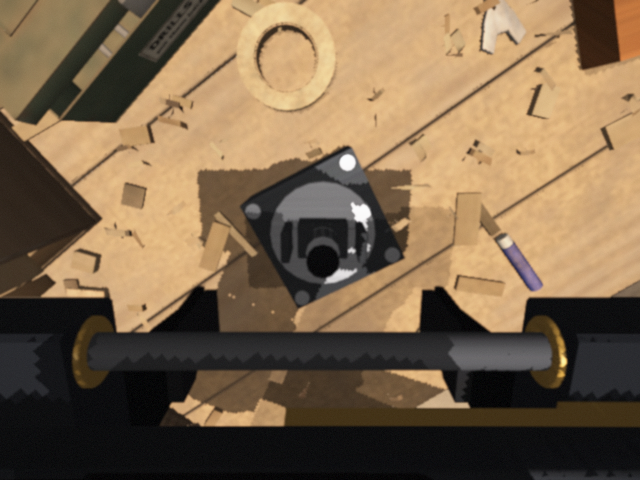

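Flange flat on the block, feet out: the wings measure about 58 mm over the outside, so the tips are about 50 mm apart. Now shut the fingers, turn 90° for the later stem grip, and come down over the cap.

Call:
{"method": "drive_tool", "body": {
  "rows": [
    [0, 0, 0, 0, 0, 0, -0.121],
    [0, 0, 0, 0, 0, 0, -0.121],
    [0, 0, 0, 0, 0, 0, -0.121],
    [0, 0, 0, 0, 0, 0, -0.121],
    [0, 0, 0, 0, 0, 0, -0.121]
  ]
}}

```text
time_s: 14.75
tcp_pos: [0.5422, 0.1166, 0.2165]
ee_rot: [[0.29, -0.957, -0.003], [-0.957, -0.29, -0.001], [0.0, 0.004, -1.0]]
wrist_force: [-0.2, -0.2, -1.0]
gripper_width: 0.707
gripper_force: 0.0
```

Call:
{"method": "drive_tool", "body": {
  "rows": [
    [0, 0, 0, 0, 0, 0, -0.121],
    [0, 0, 0, 0, 0, 0, -0.121],
    [0, 0, 0, 0, 0, 0, -0.121],
    [0, 0, 0, 0, 0, 0, -0.121],
    [0, 0, 0, -10, 0, 0, -0.121]
  ]
}}

```text
time_s: 15.17
tcp_pos: [0.5434, 0.117, 0.2083]
ee_rot: [[-0.306, -0.952, 0.001], [-0.952, 0.306, -0.0], [-0.0, -0.001, -1.0]]
wrist_force: [0.3, -0.6, 0.3]
gripper_width: 0.321
gripper_force: 0.0
```

Call:
{"method": "drive_tool", "body": {
  "rows": [
    [0, 0, 0, -15, 0, 0, -0.121],
    [0, 0, 0, -15, 0, 0, -0.121],
    [0, 0, 0, -10, 0, 0, -0.121],
    [0, 0, 0, 0, 0, 0, 0],
    [0, 0, 0, 0, 0, 0, 0]
  ]
}}

```text
time_s: 15.58
tcp_pos: [0.5423, 0.1165, 0.1668]
ee_rot: [[-0.617, -0.787, -0.003], [-0.787, 0.617, -0.002], [0.003, 0.001, -1.0]]
wrist_force: [0.5, 0.1, 0.4]
gripper_width: 0.017
gripper_force: 0.0
```

Call:
{"method": "drive_tool", "body": {
  "rows": [
    [0, 0.5, 0.4, -6, 0, 0, 0],
    [0, 0, 0, -4, 0, 0, 0],
    [0, 0, 0, -1, 0, 0, 0],
    [0, 0, 0, 0, 0, 0, 0]
  ]
}}

```text
time_s: 15.92
tcp_pos: [0.5434, 0.1173, 0.1571]
ee_rot: [[-0.619, -0.785, -0.0], [-0.785, 0.619, -0.0], [0.0, 0.0, -1.0]]
wrist_force: [-0.0, 1.0, 0.4]
gripper_width: 0.004
gripper_force: 0.0
```

Call:
{"method": "drive_tool", "body": {
  "rows": [
    [0, 0, 0, -1, 0, 0, 0],
    [0, 0, 0, -1, 0, 0, 0],
    [0, 0, 0, -1, 0, 0, 0]
  ]
}}

```text
time_s: 16.17
tcp_pos: [0.5436, 0.1174, 0.1545]
ee_rot: [[-0.619, -0.785, 0.001], [-0.785, 0.619, 0.0], [-0.001, -0.0, -1.0]]
wrist_force: [0.5, 0.3, -0.9]
gripper_width: 0.006
gripper_force: 0.0
```

Call:
{"method": "drive_tool", "body": {
  "rows": [
    [0, 0, 0, -0.8, 0, 0, 0],
    [0, 0, 0, -0.8, 0, 0, 0],
    [0, 0, 0, -0.4, 0, 0, 0],
    [0, 0, 0, 0, 0, 0, 0]
  ]
}}

```text
time_s: 16.5
tcp_pos: [0.5436, 0.1173, 0.1531]
ee_rot: [[-0.619, -0.785, 0.0], [-0.785, 0.619, -0.0], [-0.0, -0.0, -1.0]]
wrist_force: [-1.9, 0.1, 4.8]
gripper_width: 0.003
gripper_force: 2.3
```

Call:
{"method": "drive_tool", "body": {
  "rows": [
    [0, 0, 0, -0.6, 0, 0, 0],
    [0, 0, 0, -0.4, 0, 0, 0],
    [0, 0, 0, 0, 0, 0, 0]
  ]
}}

```text
time_s: 16.75
tcp_pos: [0.5436, 0.1173, 0.1523]
ee_rot: [[-0.619, -0.785, 0.001], [-0.785, 0.619, -0.0], [-0.0, -0.001, -1.0]]
wrist_force: [-1.9, 0.0, 5.4]
gripper_width: 0.008
gripper_force: 2.8
```

Call:
{"method": "drive_tool", "body": {
  "rows": [
    [0, 0, 0, -0.5, 0, 0, 0],
    [0, 0, 0, -0.5, 0, 0, 0],
    [0, 0, 0, 0, 0, 0, 0]
  ]
}}

```text
time_s: 17.0
tcp_pos: [0.5436, 0.1173, 0.1513]
ee_rot: [[-0.619, -0.785, 0.001], [-0.785, 0.619, 0.0], [-0.0, -0.0, -1.0]]
wrist_force: [-1.6, 0.3, 5.9]
gripper_width: 0.007
gripper_force: 2.9
```

Call:
{"method": "drive_tool", "body": {
  "rows": [
    [0, 0, 0, -0.5, 0, 0, 0],
    [0, 0, 0, -0.5, 0, 0, 0],
    [0, 0, 0, 0, 0, 0, 0]
  ]
}}

```text
time_s: 17.25
tcp_pos: [0.5436, 0.1173, 0.1503]
ee_rot: [[-0.619, -0.785, 0.001], [-0.785, 0.619, 0.0], [-0.0, -0.001, -1.0]]
wrist_force: [-2.4, 0.7, 5.8]
gripper_width: 0.004
gripper_force: 2.9
```

Call:
{"method": "drive_tool", "body": {
  "rows": [
    [0, 0, 0, -0.5, 0, 0, 0],
    [0, 0, 0, -0.5, 0, 0, 0],
    [0, 0, 0, 0, 0, 0, 0]
  ]
}}

```text
time_s: 17.5
tcp_pos: [0.5436, 0.1173, 0.1493]
ee_rot: [[-0.619, -0.785, 0.001], [-0.785, 0.619, 0.0], [-0.0, -0.001, -1.0]]
wrist_force: [-2.2, 0.9, 5.2]
gripper_width: 0.011
gripper_force: 2.9
```

Call:
{"method": "drive_tool", "body": {
  "rows": [
    [0, 0, 0, -0.5, 0, 0, 0],
    [0, 0, 0, -0.5, 0, 0, 0],
    [0, 0, 0, 0, 0, 0, 0]
  ]
}}

```text
time_s: 17.75
tcp_pos: [0.5436, 0.1173, 0.1483]
ee_rot: [[-0.619, -0.785, 0.001], [-0.785, 0.619, 0.0], [-0.0, -0.0, -1.0]]
wrist_force: [-1.9, 0.3, 5.8]
gripper_width: 0.008
gripper_force: 2.9
```

Call:
{"method": "drive_tool", "body": {
  "rows": [
    [0, 0, 0, -0.5, 0, 0, 0],
    [0, 0, 0, -0.5, 0, 0, 0],
    [0, 0, 0, 0, 0, 0, 0]
  ]
}}

```text
time_s: 18.0
tcp_pos: [0.5436, 0.1174, 0.1473]
ee_rot: [[-0.619, -0.785, 0.001], [-0.785, 0.619, 0.0], [-0.0, -0.001, -1.0]]
wrist_force: [-2.5, 0.6, 6.0]
gripper_width: 0.007
gripper_force: 2.9
```

Call:
{"method": "drive_tool", "body": {
  "rows": [
    [0, 0, 0, -0.5, 0, 0, 0],
    [0, 0, 0, -0.5, 0, 0, 0],
    [0, 0, 0, 0, 0, 0, 0]
  ]
}}

```text
time_s: 18.25
tcp_pos: [0.5436, 0.1173, 0.1463]
ee_rot: [[-0.619, -0.785, 0.001], [-0.785, 0.619, 0.0], [-0.0, -0.0, -1.0]]
wrist_force: [-2.2, 0.2, 6.3]
gripper_width: 0.004
gripper_force: 2.9
```

Call:
{"method": "drive_tool", "body": {
  "rows": [
    [0, 0, 0, -0.5, 0, 0, 0],
    [0, 0, 0, -0.5, 0, 0, 0],
    [0, 0, 0, 0, 0, 0, 0]
  ]
}}

```text
time_s: 18.5
tcp_pos: [0.5436, 0.1173, 0.1453]
ee_rot: [[-0.619, -0.785, 0.001], [-0.785, 0.619, -0.0], [-0.0, -0.001, -1.0]]
wrist_force: [-2.7, 1.2, 5.6]
gripper_width: 0.004
gripper_force: 2.9
```

Call:
{"method": "drive_tool", "body": {
  "rows": [
    [0, 0, 0, -0.5, 0, 0, 0],
    [0, 0, 0, -0.5, 0, 0, 0],
    [0, 0, 0, 0, 0, 0, 0]
  ]
}}

```text
time_s: 18.75
tcp_pos: [0.5436, 0.1173, 0.1443]
ee_rot: [[-0.619, -0.785, 0.001], [-0.785, 0.619, 0.0], [-0.0, -0.0, -1.0]]
wrist_force: [-2.7, -0.1, 5.2]
gripper_width: 0.007
gripper_force: 2.9
```

Call:
{"method": "drive_tool", "body": {
  "rows": [
    [0, 0, 0, -0.5, 0, 0, 0],
    [0, 0, 0, -0.4, 0, 0, 0],
    [0, 0, 0, 0, 0, 0, 0]
  ]
}}

```text
time_s: 19.0
tcp_pos: [0.5436, 0.1173, 0.1436]
ee_rot: [[-0.619, -0.785, 0.001], [-0.785, 0.619, -0.0], [-0.0, -0.001, -1.0]]
wrist_force: [-2.8, 0.0, 7.1]
gripper_width: 0.006
gripper_force: 3.4
```

Call:
{"method": "drive_tool", "body": {
  "rows": [
    [0, 0, 0, -0.4, 0, 0, 0],
    [0, 0, 0, 0, 0, 0, 0],
    [0, 0, 0, 0, 0, 0, 0]
  ]
}}

```text
time_s: 19.25
tcp_pos: [0.5436, 0.1173, 0.1435]
ee_rot: [[-0.619, -0.785, 0.001], [-0.785, 0.619, -0.0], [-0.0, -0.001, -1.0]]
wrist_force: [-3.3, 0.5, 8.4]
gripper_width: 0.004
gripper_force: 4.1
```

Call:
{"method": "drive_tool", "body": {
  "rows": [
    [0, 0, 0, -0.4, 0, 0, 0],
    [0, 0, 0, -0.3, 0, 0, 0],
    [0, 0, 0, 0, 0, 0, 0]
  ]
}}

```text
time_s: 19.5
tcp_pos: [0.5437, 0.1173, 0.1433]
ee_rot: [[-0.619, -0.786, 0.001], [-0.786, 0.619, -0.0], [-0.001, -0.001, -1.0]]
wrist_force: [-4.0, 0.3, 10.9]
gripper_width: 0.003
gripper_force: 5.4
```

Call:
{"method": "drive_tool", "body": {
  "rows": [
    [0, 0, 0, -0.5, 0, 0, 0],
    [0, 0, 0, -0.4, 0, 0, 0],
    [0, 0, 0, 0, 0, 0, 0]
  ]
}}

```text
time_s: 19.75
tcp_pos: [0.5437, 0.1173, 0.1431]
ee_rot: [[-0.619, -0.786, 0.001], [-0.786, 0.619, -0.0], [-0.001, -0.001, -1.0]]
wrist_force: [-6.2, -0.3, 14.9]
gripper_width: 0.008
gripper_force: 6.9
```

Call:
{"method": "drive_tool", "body": {
  "rows": [
    [0, 0, 0, -0.2, 0, 0, 0],
    [0, 0, 0, 0, 0, 0, 0]
  ]
}}

```text
time_s: 19.92
tcp_pos: [0.5437, 0.1173, 0.143]
ee_rot: [[-0.619, -0.786, 0.001], [-0.786, 0.619, -0.0], [-0.001, -0.001, -1.0]]
wrist_force: [-5.7, -0.8, 14.0]
gripper_width: 0.004
gripper_force: 7.3
```

Call:
{"method": "drive_tool", "body": {
  "rows": [
    [0, 0, 0, -0.25, 0, 0, 0],
    [0, 0, 0, 0, 0, 0, 0]
  ]
}}

```text
time_s: 20.08
tcp_pos: [0.5438, 0.1173, 0.143]
ee_rot: [[-0.619, -0.786, 0.002], [-0.786, 0.619, -0.0], [-0.001, -0.001, -1.0]]
wrist_force: [-5.9, 0.2, 16.1]
gripper_width: 0.003
gripper_force: 7.7
```

Call:
{"method": "drive_tool", "body": {
  "rows": [
    [0, 0, 0, 0, 0, 0, 0]
  ]
}}

```text
time_s: 20.17
tcp_pos: [0.5437, 0.1173, 0.143]
ee_rot: [[-0.619, -0.786, 0.002], [-0.786, 0.619, -0.0], [-0.001, -0.001, -1.0]]
wrist_force: [-5.9, 0.1, 16.7]
gripper_width: 0.006
gripper_force: 7.7
```

About 16 N on the cap, bite felt near 10 mm: locked. Backing off upward, opening, and checking from above.

Call:
{"method": "drive_tool", "body": {
  "rows": [
    [0, 0, 0, 3, 0, 0, 0],
    [0, 0, 0, 10, 0, 0, 0],
    [70, 0, 0, 30, 0, 0, 0],
    [70, 0, 0, 37, 0, 0, 0],
    [70, 0, 0, 0, 0, 0, 0]
  ]
}}

```text
time_s: 20.58
tcp_pos: [0.5476, 0.1184, 0.2277]
ee_rot: [[-0.618, -0.786, 0.014], [-0.786, 0.618, 0.004], [-0.011, -0.009, -1.0]]
wrist_force: [-0.0, -0.8, 0.9]
gripper_width: 0.148
gripper_force: 0.0
```

Call:
{"method": "drive_tool", "body": {
  "rows": [
    [70, 0, 0, 0, 0, 0, 0],
    [70, 0, 0, 0, 0, 0, 0],
    [70, 0, 0, 0, 0, 0, 0],
    [70, 0, 0, 0, 0, 0, 0]
  ]
}}

```text
time_s: 20.92
tcp_pos: [0.5429, 0.117, 0.2186]
ee_rot: [[-0.62, -0.785, -0.003], [-0.785, 0.62, -0.001], [0.003, 0.001, -1.0]]
wrist_force: [0.1, -0.0, 0.1]
gripper_width: 0.448
gripper_force: 0.0
```

```bash
python3 look.py w7; python3 - <<'E'
from fit import *
c,st=np.load('w7.npz',allow_pickle=True)['c'];W=cloud(c,st);gauge(W,np.array([.543,.117]),.055)
q=W[sel(W,[.543,.117],.012,.115,.14)];print('cap',(q.min(0)+q.max(0))/2,np.percentile(q[:,2],80),len(q))
# rest hole from scene cams
for n in ['scene','side']:
    c=capture(n);W=cloud(c);m=sel(W,[.5385,-.19],.09,.04,.0485);print(n,cv2.minAreaRect(W[m][:,:2].astype(np.float32)))
E
```

```text
20.9167 [0.5429 0.117  0.2186] [-0.785  0.62   0.001] [ 0.08 -0.02  0.1 ] 0.4480884063424727
captop z 0.12444385942770753 med [0.54304198 0.11635182 0.12357207] 824 flange ((0.543645441532135, 0.11725027859210968), 0.04000238701701164) [0.53920835 0.11279393 0.06293643]
wings [0.55887071 0.13652657] [0.52666414 0.09570967] mid [0.54276743 0.11611812] sep 0.05199310242647292 ang 51.7248005022611 z 0.10062934846282055 311 332Traceback (most recent call last):
  File "<stdin>", line 2, in <module>
  File "fit.py", line 20, in gauge
    t=W[sel(W,c0,.01+.005,fz+.074,fz+.09)]; print('cap top mid',(t.min(0)+t.max(0))/2,t.max(0)-t.min(0))
                                                                 ~~~~~^^^
    return umr_minimum(a, axis, None, out, keepdims, initial, where)
ValueError: zero-size array to reduction operation minimum which has no identity
```

Cap about 10 mm down, wings unchanged at 52 mm between centres. Descending on the stem.

Call:
{"method": "drive_tool", "body": {
  "rows": [
    [70, 0.3, 0, -10, 0, 0, 0],
    [70, 0, 0, -15, 0, 0, 0],
    [70, 0, 0, -15, 0, 0, 0],
    [70, 0, 0, -20, 0, 0, 0],
    [70, 0, 0, 0, 0, 0, 0]
  ]
}}

```text
time_s: 21.38
tcp_pos: [0.5409, 0.1162, 0.155]
ee_rot: [[-0.62, -0.784, -0.009], [-0.784, 0.62, -0.003], [0.008, 0.005, -1.0]]
wrist_force: [-0.8, -1.4, -0.8]
gripper_width: 0.697
gripper_force: 0.0
```

Call:
{"method": "drive_tool", "body": {
  "rows": [
    [70, 0, 0, -20, 0, 0, 0],
    [70, 0, 0, -20, 0, 0, 0],
    [70, 0, 0, -14, 0, 0, 0],
    [70, 0, 0, 0, 0, 0, 0],
    [70, 0, 0, 0, 0, 0, 0]
  ]
}}

```text
time_s: 21.8
tcp_pos: [0.5438, 0.1171, 0.1058]
ee_rot: [[-0.619, -0.785, -0.001], [-0.785, 0.619, -0.001], [0.002, 0.0, -1.0]]
wrist_force: [0.4, -0.1, 0.2]
gripper_width: 0.698
gripper_force: 0.0
```

Call:
{"method": "drive_tool", "body": {
  "rows": [
    [0, 0, 0, -1, 0, 0, 0],
    [0, 0, 0, 0, 0, 0, 0],
    [0, 0, 0, 0, 0, 0, 0],
    [0, 0, 0, 0, 0, 0, 0],
    [0, 0, 0, 0, 0, 0, 0]
  ]
}}

```text
time_s: 22.22
tcp_pos: [0.5441, 0.1174, 0.1056]
ee_rot: [[-0.619, -0.785, 0.001], [-0.785, 0.619, 0.001], [-0.001, -0.0, -1.0]]
wrist_force: [-0.8, -0.0, -0.8]
gripper_width: 0.409
gripper_force: 0.0
```

Call:
{"method": "drive_tool", "body": {
  "rows": [
    [0, 0, 0, 0, 0, 0, 0],
    [0, 0, 0, 0, 0, 0, 0],
    [0, 0, 0, 0, 0, 0, 0],
    [0, 0, 0, 0, 0, 0, 0],
    [0, 0, 0, 0, 0, 0, 0]
  ]
}}

```text
time_s: 22.63
tcp_pos: [0.5434, 0.1175, 0.1052]
ee_rot: [[-0.619, -0.785, -0.001], [-0.785, 0.619, 0.0], [0.0, 0.001, -1.0]]
wrist_force: [-3.5, 2.3, 3.3]
gripper_width: 0.244
gripper_force: 30.0
```

Stem held (21 mm, 30 N). Lifting straight and slowly.

Call:
{"method": "drive_tool", "body": {
  "rows": [
    [0, 0, 0, 1, 0, 0, 0],
    [0, 0, 0, 2, 0, 0, 0],
    [0, 0, 0, 3, 0, 0, 0],
    [0, 0, 0, 3, 0, 0, 0],
    [0, 0, 0, 3, 0, 0, 0]
  ]
}}

```text
time_s: 23.05
tcp_pos: [0.5437, 0.1171, 0.1167]
ee_rot: [[-0.62, -0.785, -0.001], [-0.785, 0.62, -0.001], [0.001, 0.0, -1.0]]
wrist_force: [0.9, 0.2, -5.3]
gripper_width: 0.246
gripper_force: 30.0
```

Call:
{"method": "drive_tool", "body": {
  "rows": [
    [0, 0, 0, 4, 0, 0, 0],
    [0, 0, 0, 5, 0, 0, 0],
    [0, 0, 0, 5, 0, 0, 0],
    [0, 0, 0, 5, 0, 0, 0],
    [0, 0, 0, 5, 0, 0, 0]
  ]
}}

```text
time_s: 23.47
tcp_pos: [0.5439, 0.1172, 0.1419]
ee_rot: [[-0.619, -0.785, 0.001], [-0.785, 0.619, 0.0], [-0.0, -0.0, -1.0]]
wrist_force: [-1.0, 0.8, -4.3]
gripper_width: 0.246
gripper_force: 30.0
```

Call:
{"method": "drive_tool", "body": {
  "rows": [
    [0, 0, 0, 10, 0, 0, 0],
    [0, 0, 0, 15, 0, 0, 0],
    [0, 0, 0, 10, 0, 0, 0],
    [0, 0, 0, 0, 0, 0, 0]
  ]
}}

```text
time_s: 23.8
tcp_pos: [0.5456, 0.1179, 0.1793]
ee_rot: [[-0.619, -0.785, 0.006], [-0.785, 0.619, 0.002], [-0.005, -0.003, -1.0]]
wrist_force: [0.8, 0.4, -4.6]
gripper_width: 0.243
gripper_force: 30.0
```

Call:
{"method": "drive_tool", "body": {
  "rows": [
    [0, 0, -15, 0, 0, 0, 0],
    [0, -1, -30, 0, 0, 0, 0],
    [0, -1, -33, 0, 0, 0, 0],
    [0, -1, -33, 0, 0, 0, 0],
    [0, -1, -33, 0, 0, 0, 0]
  ]
}}

```text
time_s: 24.22
tcp_pos: [0.5388, -0.0284, 0.1753]
ee_rot: [[-0.619, -0.785, -0.002], [-0.785, 0.619, -0.0], [0.001, 0.001, -1.0]]
wrist_force: [1.1, 0.5, -4.0]
gripper_width: 0.243
gripper_force: 30.0
```

Call:
{"method": "drive_tool", "body": {
  "rows": [
    [0, -1, -33, 0, 0, 0, 0],
    [0, 0, -33, 0, 0, 0, 0],
    [0, 0, -33, 0, 0, 0, 0],
    [0, 0, -32, 0, 0, 0, 0],
    [0, 0, -20, 0, 0, 0, 0]
  ]
}}

```text
time_s: 24.63
tcp_pos: [0.5376, -0.1808, 0.1752]
ee_rot: [[-0.621, -0.784, -0.002], [-0.784, 0.621, -0.0], [0.001, 0.001, -1.0]]
wrist_force: [1.6, 0.5, -4.0]
gripper_width: 0.241
gripper_force: 30.0
```

Call:
{"method": "drive_tool", "body": {
  "rows": [
    [0, 0, -12, 0, 0, 0, 0],
    [0, 0, 0, 0, 0, 0, 0],
    [0, 0, 0, 0, 0, 0, 0],
    [0, 0, 0, 0, 0, 0, 0]
  ]
}}

```text
time_s: 24.97
tcp_pos: [0.5385, -0.1891, 0.1756]
ee_rot: [[-0.619, -0.785, -0.001], [-0.785, 0.619, 0.0], [0.0, 0.001, -1.0]]
wrist_force: [0.4, 0.3, -5.1]
gripper_width: 0.243
gripper_force: 30.0
```

```bash
python3 look.py w8; python3 - <<'E'
from fit import *
c,st=np.load('w8.npz',allow_pickle=True)['c'];W=cloud(c,st)
m=sel(W,[.5385,-.19],.09,.04,.0485);print(np.sum(m),cv2.minAreaRect(W[m][:,:2].astype(np.float32)))
p=np.array(st['tcp_pos']);W=W[~np.isnan(W[...,0])]
R=np.array(st['ee_rot']);d=W-p;x=d@R[:,0];y=d@R[:,1]
q=(np.hypot(x,y)<.055)&(abs(d[:,2]+.042)<.006)&(x>.02)
s=W[q];print(len(s),np.linalg.lstsq(np.c_[s[:,:2]-p[:2],np.ones(len(s))],s[:,2],rcond=None)[0],'flange x max',x[q].max(),'y',y[q].min(),y[q].max())
E
```

```text
24.9667 [ 0.5385 -0.1891  0.1756] [-0.785  0.619  0.001] [ 0.44  0.26 -5.05] 0.2432947153519381
7354 ((0.5388631224632263, -0.19017015397548676), (0.10099956393241882, 0.1002483069896698), 69.55390930175781)
3637 [0.02489314 0.0283598  0.13429529] flange x max 0.04020859250792534 y -0.03480999134667945 0.03366499495236048
```

View pics/w8.png

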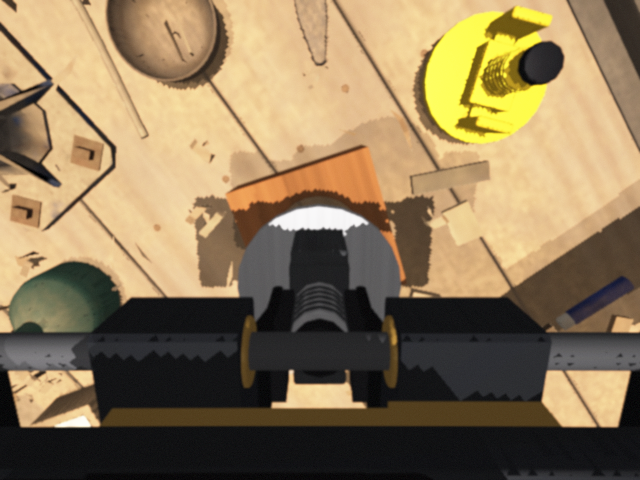

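The gauge hangs centred at (320,270) over the orange-brown rest, stem in the jaws. Lowering.

Call:
{"method": "drive_tool", "body": {
  "rows": [
    [0, 0, -1, -15, 0, 0, 0],
    [0, 0, 0, -20, 0, 0, 0],
    [0, 0, 0, -15, 0, 0, 0],
    [0, 0, 0, -10, 0, 0, 0],
    [0, 0, 0, 0, 0, 0, 0]
  ]
}}

```text
time_s: 25.43
tcp_pos: [0.5374, -0.1895, 0.1137]
ee_rot: [[-0.619, -0.786, -0.005], [-0.786, 0.619, 0.001], [0.002, 0.005, -1.0]]
wrist_force: [0.4, 0.1, -5.2]
gripper_width: 0.244
gripper_force: 30.0
```

Call:
{"method": "drive_tool", "body": {
  "rows": [
    [0, 0, 0, -6, 0, 0, 0],
    [0, 0, 0, -5, 0, 0, 0],
    [0, 0, 0, -4, 0, 0, 0],
    [0, 0, 0, -2, 0, 0, 0],
    [0, 0, 0, 0, 0, 0, 0]
  ]
}}

```text
time_s: 25.85
tcp_pos: [0.5387, -0.1907, 0.0988]
ee_rot: [[-0.619, -0.785, -0.0], [-0.785, 0.619, 0.0], [0.0, 0.0, -1.0]]
wrist_force: [-1.3, 0.7, -3.6]
gripper_width: 0.243
gripper_force: 30.0
```

Call:
{"method": "drive_tool", "body": {
  "rows": [
    [0, 0, 0, -1.2, 0, 0, 0],
    [0, 0, 0, -1, 0, 0, 0],
    [0, 0, 0, -0.6, 0, 0, 0],
    [0, 0, 0, 0, 0, 0, 0]
  ]
}}

```text
time_s: 26.18
tcp_pos: [0.5388, -0.1907, 0.0962]
ee_rot: [[-0.62, -0.785, 0.0], [-0.785, 0.62, 0.0], [-0.0, -0.0, -1.0]]
wrist_force: [-0.3, 0.3, -3.8]
gripper_width: 0.246
gripper_force: 30.0
```

Call:
{"method": "drive_tool", "body": {
  "rows": [
    [0, 0, 0, -0.5, 0, 0, 0],
    [0, 0, 0, 0, 0, 0, 0]
  ]
}}

```text
time_s: 26.35
tcp_pos: [0.5389, -0.1907, 0.0957]
ee_rot: [[-0.619, -0.785, 0.0], [-0.785, 0.619, -0.0], [-0.0, -0.0, -1.0]]
wrist_force: [-0.8, 0.2, -4.5]
gripper_width: 0.242
gripper_force: 30.0
```

Call:
{"method": "drive_tool", "body": {
  "rows": [
    [0, 0, 0, -0.5, 0, 0, 0],
    [0, 0, 0, -0.3, 0, 0, 0],
    [0, 0, 0, 0, 0, 0, 0]
  ]
}}

```text
time_s: 26.6
tcp_pos: [0.539, -0.1908, 0.0952]
ee_rot: [[-0.619, -0.785, 0.0], [-0.785, 0.619, -0.0], [-0.0, -0.0, -1.0]]
wrist_force: [0.6, 0.8, -3.2]
gripper_width: 0.245
gripper_force: 30.0
```

Call:
{"method": "drive_tool", "body": {
  "rows": [
    [0, 0, 0, -0.4, 0, 0, 0],
    [0, 0, 0, 0, 0, 0, 0]
  ]
}}

```text
time_s: 26.77
tcp_pos: [0.539, -0.1908, 0.0952]
ee_rot: [[-0.619, -0.785, 0.001], [-0.785, 0.619, -0.0], [-0.0, -0.001, -1.0]]
wrist_force: [-0.7, 0.2, 1.8]
gripper_width: 0.245
gripper_force: 30.0
```

Seated. Opening and rising.

Call:
{"method": "drive_tool", "body": {
  "rows": [
    [70, 0, 0, 0, 0, 0, 0],
    [70, 0, 0, 0, 0, 0, 0],
    [70, 0, 0, 0, 0, 0, 0],
    [70, 0, 0, 0, 0, 0, 0],
    [70, 0, 0, 0, 0, 0, 0]
  ]
}}

```text
time_s: 27.18
tcp_pos: [0.5391, -0.1907, 0.0947]
ee_rot: [[-0.619, -0.785, 0.001], [-0.785, 0.619, -0.0], [-0.0, -0.001, -1.0]]
wrist_force: [0.1, 0.1, 0.6]
gripper_width: 0.54
gripper_force: 0.0
```

Call:
{"method": "drive_tool", "body": {
  "rows": [
    [70, 0, 0, 0, 0, 0, 0],
    [70, 0, 0, 0, 0, 0, 0],
    [70, 0, 0, 5, 0, 0, 0],
    [70, 0, 0, 15, 0, 0, 0],
    [70, 0, 0, 25, 0, 0, 0]
  ]
}}

```text
time_s: 27.6
tcp_pos: [0.5371, -0.1904, 0.1378]
ee_rot: [[-0.62, -0.785, -0.006], [-0.785, 0.62, 0.001], [0.003, 0.005, -1.0]]
wrist_force: [-0.3, 0.7, -0.1]
gripper_width: 0.699
gripper_force: 0.0
```

Call:
{"method": "drive_tool", "body": {
  "rows": [
    [70, 0, 0, 35, 0, 0, 0],
    [70, 0, 0, 35, 0, 0, 0],
    [70, 0, 0, 20, 0, 0, 0],
    [70, 0, 0, 0, 0, 0, 0],
    [70, 0, 0, 0, 0, 0, 0]
  ]
}}

```text
time_s: 28.02
tcp_pos: [0.5393, -0.1907, 0.2313]
ee_rot: [[-0.62, -0.785, 0.004], [-0.785, 0.62, 0.0], [-0.002, -0.003, -1.0]]
wrist_force: [0.4, -0.4, -1.6]
gripper_width: 0.698
gripper_force: 0.0
```

```bash
python3 look.py w9; python3 - <<'E'
from fit import *
c,st=np.load('w9.npz',allow_pickle=True)['c'];W=cloud(c,st)
q=W[sel(W,[.5385,-.1905],.038,.050,.056)];print(len(q),np.linalg.lstsq(np.c_[q[:,:2]-[.5385,-.1905],np.ones(len(q))],q[:,2],rcond=None)[0])
try: gauge(W,np.array([.5385,-.1905]),.045)
except ValueError: pass
E
```

```text
28.0167 [ 0.5393 -0.1907  0.2313] [-0.785  0.62  -0.003] [ 0.42 -0.4  -1.58] 0.6982621158786282
4257 [-0.00051243  0.00028773  0.05300534]
captop z 0.11451878827904413 med [ 0.53886596 -0.19208319  0.11358808] 704 flange ((0.5396526455879211, -0.19115465879440308), 0.04010492190718651) [ 0.5350028  -0.19571284  0.05298823]
wings [ 0.55483939 -0.17174341] [ 0.52243868 -0.2128727 ] mid [ 0.53863904 -0.19230805] sep 0.05235861299334388 ang 51.76978316288243 z 0.09066030905662262 276 276
```

View pics/w9.png

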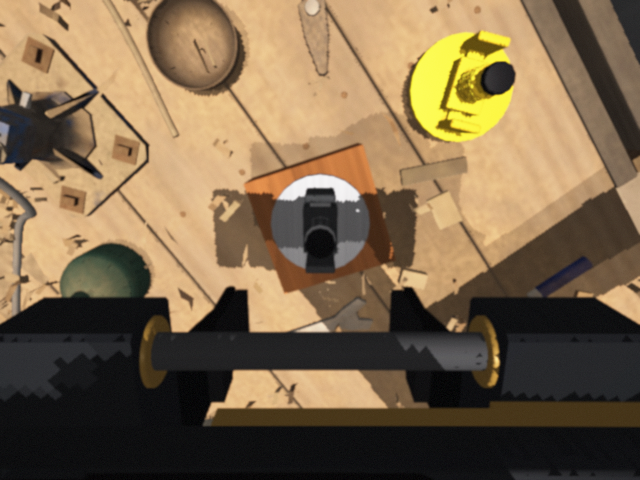

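The gauge stands upright and flat in the rest at (320,225). The cap is still down, the wings are still 52 mm between centres so the size is kept, and the yellow look-alike at (460,90) is undisturbed. Handing in.

```bash
python3 -c "from station import finish_job; print(finish_job())"
```

```text
the job is handed in; nothing more can be done
None
```

The bore is gauged: the feet were locked with about 16 N on the cap, the gauge was lifted out by its stem with the feet still at size (tips about 50 mm apart), it stands upright in the wooden rest, and the job was handed in at about 28 s.

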